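# Try the square in the bracket's corner

### The arm

A 6-joint arm with a two-finger parallel gripper is mounted at the origin on a cart in front of the work surface, level with it; the furniture and walls round the work are solid. World frame = base frame: x ahead of the robot, y to its left, z up, the work surface at z = 0. Lengths are in m, angles in rad, forces in N, time in s.
With the tool pointing down it reaches from about 0.35 to 0.975 m from the base axis. Payload 4.9 kg.
Tool frame: the origin (TCP) lies midway between the tips of the shut fingers; the grasp point (between the pads) lies 19 mm behind it; x points along the fingers, z is the direction in which the jaws open and shut, and the axes are right-handed (so a half turn about x gives the same grasp; the last joint's range is limited). The gripper opens to 85 mm and grips with 20 to 120 N. Pads are 22 mm wide; open, the fingers measure 114 mm over their backs; the gripper's body (76 mm by 85 mm) begins 54 mm behind the grasp point. The pads swing forward as they close: fully open they stand 13 mm farther back than shut.
Start: joints at [0.985, 0.053, 1.613, -0, 1.476, -0.119], TCP at [0.281, 0.558, 0.196] pointing down, gripper open.
Joint ranges: [-3.01, 3.01], [-1.01, 2.22], [0.06, 2.58], [-1.02, 4.17], [0.09, 2.62], [-3.14, 3.14]. Speed limits (rad/s): [2.57, 2.57, 3.14, 3.14, 3.14, 3.14].

### API

Orientations are given as a unit quaternion [w, x, y, z].
In Python, from plant import state, cams, workorder, nets gives the robot as it stands.
- The arm moves only by the tool play_rows, never from a script. Its argument "motion" is a list of rows, each a list of 3 entries, a list of its own where there are three numbers: the closure, from -1 (fully open) to 1 (shut), then the shift along the world's x, y, z in m, then the turn about the world's z in rad. A call has 1 to 5 rows; each row is the pose to reach, as a shift and turn from the pose commanded when the call began; what a row does not reach only later rows make up. A row lasts 1/10 s, in which the tool goes at most 50 mm and 8.59 degrees, less where a joint would pass 70% of its speed; a pose out of reach is approached as far as the arm can. A call with a gripper value outside its range is refused whole. The fingers move at their own pace and stop on an object; the grip force is fixed at half the most. Time passes only in rows, so rows that repeat a pose let the fingers close. It gives the time, the measured TCP pose, the force and the opening at its end, in the units of the state.
- state(): the state, without advancing time (a new reading comes with each control period).
- cams.grab_frame(name): name is "scene" or "top" or "wrist"; returns (picture, depth): 400x640x3 uint8, red, green, blue; 400x640 float32, m along the optical axis (not along the pixel's ray), 0 where there is no reading.
- cams.camera_info(name): a dict with "K" (3x3 intrinsics, pixels), "rvec" (rotation vector, rad) and "tvec" (3), from world to camera coordinates, as OpenCV has them. Camera axes: x right, y down, z forward; pixel columns grow to the right and rows downward; lengths in m; the calibration is good to about 2 mm. A picture is of the moment at which its call begins: read the wrist's pose just before it. camera_info takes no time and is no camera call; for the wrist camera it gives the pose at the moment of the call.
- workorder.job_done(): hands the job in, once; it reports no verdict.
Trained networks look in the newest picture that a camera, given by its name, has taken for a name from the list of things; names that differ only in an ending like _2 or _b are one class to them, and where a whole thing is asked for, a point or a joint stands for the part that bears it (a point fixed in the world has none). Each returns a list of dicts, best first, with "score" (0 to 1); they miss things now and then, are a little off and sometimes report something else, mostly with a low value. They report only what shows in the picture. A call takes as long as a camera call.
- nets.recognise(camera, target): "at" ([x, y, z] in m, in world coordinates, good to about 4 mm: the middle of the surface that is visible of it).
- nets.landmark_of(camera, target): "at" ([x, y, z] in m, in world coordinates, good to about 4 mm: a listed point, or the origin of a listed thing).
The state is a dict: "time": time; "joint_pos": joint angles; "joint_vel": joint speeds; "joint_efforts": joint torques, N m; "tool_pos": TCP position; "tool_rot": TCP orientation; "contact_force": force on the tool from outside, world axes, zero at the start; "ft_torque": the same for the moment, N m; "gripper_width": opening from 0.0 (shut) to 1.0 (fully open).
Only numpy, scipy, OpenCV 4.12 (cv2) and the standard library are available. Lean on these libraries where they do the work, as an engineer would, in place of code of your own. Each camera call takes 0.05 s, during which the arm holds its last target.

### The job

Check the bracket with the engineer's square: pick up the square, stand it on the bracket's plate in the middle of its width with the upright blade towards the blue post, and push it home into the corner until its stock sits flat on the plate and its blade bears flat against the post. Finish while still gripping it there, pressing it both down on the plate and against the post; do not let go, and leave the other things on the desk where they are.

Things in the scene. Friction and masses are not known exactly. Their poses are not given: they have to be found in the camera images.
- square: Loose steel engineer's square, about 0.3 kg, standing on its stock: a dark bar 110 mm long (its x), 20 wide (y), 28 high, to be gripped across y from above. A bright upright blade (22 in x, 10 in y) rises from the +x end to 72 mm above the underside; outer (+x) faces of stock and blade are flush. Origin: centre of the stock's underside, z up; centre of mass 6 mm towards the blade.
- heel (a point): The square's outer right-angle corner: bottom edge of its +x end face, at x = +55 mm, y = 0, z = 0 of the square; axes as the square's.
- bracket: Bracket bolted to the desk: bright metal plate 170 mm long (x), 90 wide (y), 12 thick, with a blue upright post, 30 (x) by 44 (y), on its +x end, centred in y, top 74 mm above the desk. The post's inner face is at x = +55 mm, facing -x; the free plate runs from x = -85 to +55 mm. Never moves. Origin: centre of the plate's underside, z up.
- plate: The bracket's flat base plate, part of the bracket, 170x90x12 mm. Origin: centre of its underside, as the bracket's; top at z = 12 mm. Rigid; friction with the square about 0.5 to 0.72.
- post: The bracket's blue upright post, part of the bracket, 30 (x) x 44 (y) x 62 mm. Origin: centre of its foot, on the plate's top; axes as the bracket's; inner face at x = -15 mm.
- corner (a point): The inner corner of the bracket, where the post's inner face meets the plate's top, mid-width: x = +55 mm, y = 0, z = 12 mm of the bracket; axes as the bracket's.
- filter_cube_0: Bystander, loose: black filter cube with a green round window, 39x40x37 mm. Origin: centre of its underside.
- coverslip_box: Bystander, loose: small white box with a blue lid, 30x30x16 mm. Origin: centre of its underside.
- objective_case_0: Bystander, loose: white round case with a black screw cap, 45 mm across, 66 mm tall. Origin: centre of its underside.
- dish_2: Bystander, loose: clear round dish, 62 mm across, 14 mm tall. Origin: centre of its underside.

How it is judged:
At the end, for the whole second after the job is handed in: The square's heel is in the bracket's corner (2.5 mm along, 2 mm in height, 12 mm sideways), upright within 2 degrees, in line with the bracket within 3.4 degrees, pressing over 4.5 N on the plate and over 2 N on the post, still gripped and at rest (x of heel in the frame of corner between -0.0025 and 0.0025 m and y of heel in the frame of corner between -0.012 and 0.012 m and z of heel in the frame of corner between -0.002 and 0.002 m and angle between square's own z axis and vertical below 0.035 rad and angle between the x axis of square and the x axis of bracket, either way round below 0.06 rad and contact force between square and plate above 4.5 N and contact force between square and post above 2 N and contact force between the fingers and square above 3 N and linear speed of square below 0.01 m/s); the arm keeps its last pose, push and grip.
It fails at once if a bystander is moved by more than 20 mm (distance of any of filter_cube_0, coverslip_box, objective_case_0, dish_2 from where it was at the start of the episode above 0.02 m).
It also fails if it takes over 46 s, if anything falls off the work surface, if the arm or the gripper's body presses on something with over 40 N, if the wrist force passes 120 N, or if a joint passes its speed limit or range.

## Working session

There is one attempt and no reset: what is moved stays moved. The work goes in short steps, Python scripts to look and compute and a tool call to move; the robot and the scene stay as the last step left them, time stands still between calls to the robot, and variables do not carry over. Pictures are saved under pics/ and viewed, and the job is handed in when it is done.

Besides the shell and the picture viewer there is one more tool, called after "Call:" by a JSON object that holds its "api" and its "payload". play_rows: Moves the arm, as the interface text tells. Its arguments: {"type":"object","properties":{"motion":{"type":"array","items":{"type":"array"}}},"required":["motion"]}

```bash
ls; mkdir -p pics; cat > h.py <<'E'
import numpy as np, cv2
from plant import state, cams, workorder, nets
def grab(cam,name):
    p,d=cams.grab_frame(cam); cv2.imwrite(f'pics/{name}.png',p[:,:,::-1]); np.savez(f'pics/{name}.npz',p=p,d=d)
    i=cams.camera_info(cam); np.savez(f'pics/{name}_i.npz',K=i['K'],r=i['rvec'],t=i['tvec']); return p,d,i
def world(d,i):
    K=np.array(i['K']);R=cv2.Rodrigues(np.array(i['rvec'],float))[0];t=np.array(i['tvec'],float).ravel()
    v,u=np.mgrid[:d.shape[0],:d.shape[1]]
    c=np.stack([(u-K[0,2])/K[0,0]*d,(v-K[1,2])/K[1,1]*d,d],-1)
    return (c-t)@R
E
python3 - <<'E'
from h import *
s=state(); print(s)
for c in ['top','scene']:
    grab(c,c+'0')
    for t in ['square','bracket','heel','corner','post']:
        r=nets.landmark_of(c,t); print(c,t,[(np.round(x['at'],4),round(x['score'],2)) for x in r[:2]])
E
```

```text
pics
{'time': 0.0, 'joint_pos': array([ 9.84987068e-01,  5.33609773e-02,  1.61429527e+00,  1.58242214e-05,
        1.47601007e+00, -1.18964900e-01]), 'joint_vel': array([ 0.0005689 , -0.0002303 ,  0.00105437, -0.00020906,  0.00158405,
       -0.00028927]), 'joint_efforts': array([-5.21655329e-04, -3.93689811e+01, -3.70174813e+01, -2.68041777e-04,
        7.07592670e-03, -1.55349585e-05]), 'tool_pos': array([0.28088074, 0.55754673, 0.19475979]), 'tool_rot': array([ 0.60142651, -0.37108806,  0.60276216,  0.3704829 ]), 'contact_force': array([ 0.30479847, -0.05869392,  0.15285149]), 'ft_torque': array([0.01805038, 0.03509309, 0.03207269]), 'gripper_width': 1.0037081264415728}
top square [(array([0.523 , 0.0885, 0.0038]), 0.73), (array([ 0.5675, -0.345 , -0.0027]), 0.27)]
top bracket [(array([ 4.739e-01, -2.036e-01, -1.000e-04]), 0.6)]
top heel [(array([ 0.5779,  0.0746, -0.0006]), 0.68)]
top corner [(array([ 0.5243, -0.2037,  0.0091]), 0.78)]
top post [(array([ 0.5398, -0.1989,  0.0122]), 0.8)]
scene square [(array([0.5186, 0.0914, 0.0026]), 0.7)]
scene bracket [(array([ 0.472 , -0.2082, -0.0032]), 0.72)]
scene heel [(array([5.716e-01, 7.070e-02, 2.000e-04]), 0.62)]
scene corner []
scene post [(array([ 0.5395, -0.2037,  0.0099]), 0.69)]
```

View pics/top0.png

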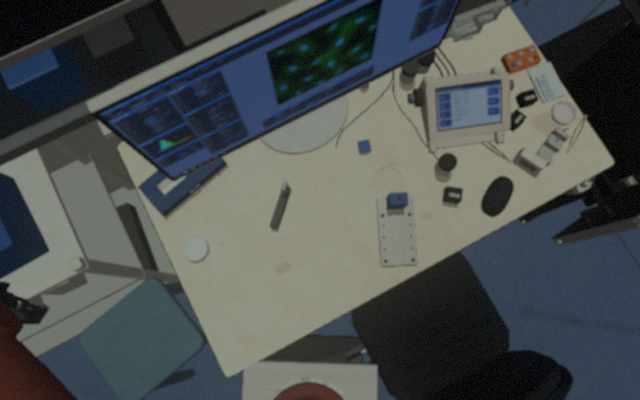

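View pics/scene0.png

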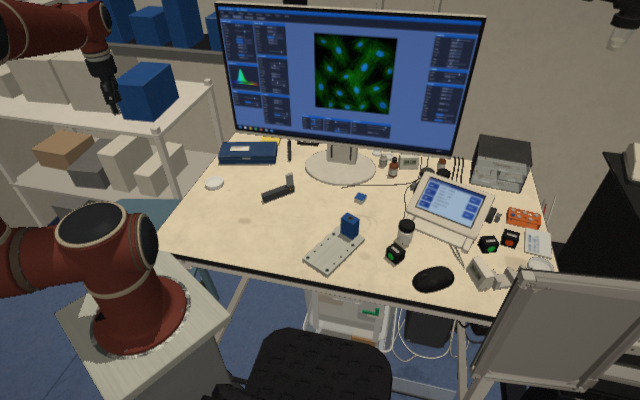

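The top view shows the square at about (280,205) with its blade end up at (285,185). The bracket spans (380–415, 193–265) with the blue post at (398,200). The filter cube is at (453,195), the objective case at (446,162), the coverslip box at (364,146) and the dish at (195,250). Next I'll measure the square and bracket from depth.

```bash
python3 - <<'E'
from h import *
for n in ['top0','scene0']:
    z=np.load(f'pics/{n}.npz');i=np.load(f'pics/{n}_i.npz')
    w=world(z['d'],dict(K=i['K'],rvec=i['r'],tvec=i['t'])); ok=z['d']>0
    def box(x0,x1,y0,y1,z0,z1):
        m=ok&(w[...,0]>x0)&(w[...,0]<x1)&(w[...,1]>y0)&(w[...,1]<y1)&(w[...,2]>z0)&(w[...,2]<z1); return w[m]
    def rect(p,l):
        r=cv2.minAreaRect((p[:,:2]*1000).astype(np.float32)); print(n,l,len(p),np.round(r[0],1),np.round(r[1],1),round(r[2],1),'z',np.round(np.percentile(p[:,2],[5,50,95]),4))
    rect(box(.42,.62,.03,.14,.012,.09),'square')
    rect(box(.42,.62,.03,.14,.02,.033),'stock')
    rect(box(.42,.62,.03,.14,.06,.09),'blade')
    rect(box(.35,.60,-.28,-.13,.006,.03),'plate')
    rect(box(.48,.60,-.26,-.15,.06,.09),'post')
    rect(box(.42,.5,-.26,-.15,-.02,.03),'platez')
    rect(box(.35,.45,-.1,.0,-.02,.03),'desk')
    p=box(.3,.9,-.4,.3,.2,.8); print('monitor',p.min(0) if len(p) else None)
    # tall obstacles
E
```

```text
top0 square 417 [522.2  91.4] [ 20.8 110.2] 74.7 z [0.0187 0.0297 0.0733]
top0 stock 301 [522.1  91.4] [ 20.8 109.9] 74.7 z [0.0246 0.0291 0.0326]
top0 blade 44 [564.7  79.2] [ 9.9 21.7] 71.9 z [0.064  0.0733 0.0776]
top0 plate 2324 [ 474.2 -203.9] [147.6 247.4] 90.0 z [0.0082 0.0131 0.0173]
top0 post 251 [ 541.7 -196.5] [30.6 44.6] 3.8 z [0.0679 0.0746 0.0787]
top0 platez 1388 [ 460.1 -205. ] [109.9  79.7] 90.0 z [0.     0.0124 0.0168]
top0 desk 1614 [400. -50.] [99.8 99.9] 90.0 z [-0.0025  0.0014  0.0056]
monitor [ 0.56728567 -0.27626231  0.2000097 ]
scene0 square 321 [519.1  90.4] [ 24.2 110.4] 75.0 z [0.0143 0.0271 0.0694]
scene0 stock 181 [517.9  90.7] [ 24.2 106.7] 75.2 z [0.0215 0.0268 0.0307]
scene0 blade 30 [561.8  78.4] [14.5 21.6] 77.8 z [0.0619 0.0696 0.0736]
scene0 plate 1492 [ 469.9 -201.3] [172.4  93.4] 4.1 z [0.0089 0.0118 0.0155]
scene0 post 177 [ 539.8 -197. ] [34.3 45.1] 6.1 z [0.0614 0.0731 0.0762]
scene0 platez 865 [ 459.9 -205.1] [109.2  79.7] 90.0 z [-0.0008  0.0113  0.014 ]
scene0 desk 860 [400.  -50.1] [99.8 99.9] 0.1 z [-0.0027 -0.0002  0.0022]
monitor [ 0.56499456 -0.2807538   0.20001931]
```

```bash
python3 - <<'E'
import cv2
a=cv2.imread('pics/top0.png')[130:280,260:480]
cv2.imwrite('pics/top0c.png',cv2.resize(a,None,fx=3.6,fy=3.6,interpolation=cv2.INTER_CUBIC))
E
```

```text
(no output)
```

View pics/top0c.png

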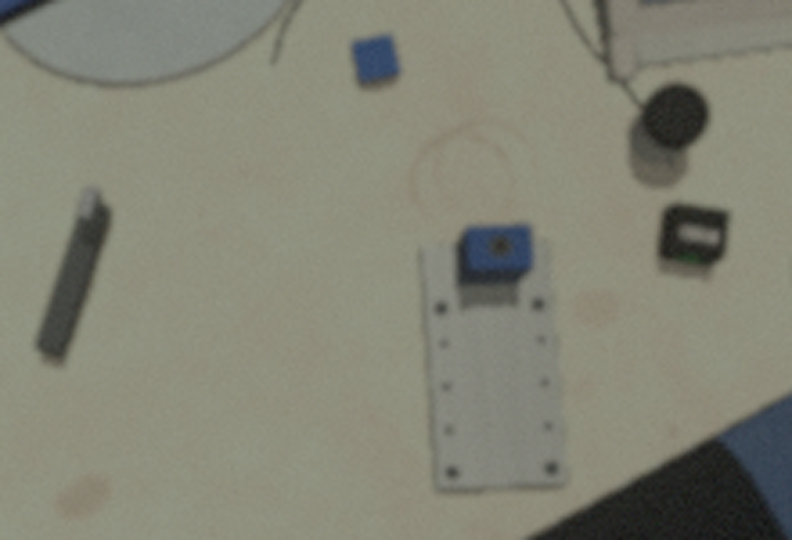

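```bash
python3 - <<'E'
from h import *
from scipy.spatial.transform import Rotation as Ro
s=state(); q=s['tool_rot']; R=Ro.from_quat(q[[1,2,3,0]]).as_matrix(); print('tool axes',np.round(R,3)); print('jaw yaw',np.degrees(np.arctan2(R[1,2],R[0,2])))
for n in ['top0','scene0']:
    z=np.load(f'pics/{n}.npz');i=np.load(f'pics/{n}_i.npz')
    w=world(z['d'],dict(K=i['K'],rvec=i['r'],tvec=i['t'])); ok=z['d']>0
    def box(x0,x1,y0,y1,z0,z1):
        m=ok&(w[...,0]>x0)&(w[...,0]<x1)&(w[...,1]>y0)&(w[...,1]<y1)&(w[...,2]>z0)&(w[...,2]<z1); return w[m]
    for y in np.arange(-.35,.5,.1):
        p=box(.2,1.2,y,y+.1,.09,.9); 
        if len(p): k=np.argsort(p[:,0])[5]; print(n,round(y,2),np.round(p[k],3), len(p))
    # plate edges: per-x-slice y-extent
    for xs in np.arange(.40,.54,.01):
        p=box(xs,xs+.01,-.265,-.145,.0075,.016)
        if len(p)>10: print(n,round(xs+.005,3),np.round([p[:,1].min(),p[:,1].max()],4),end=';')
    print()
    p=box(.35,.60,-.265,-.14,.0075,.03);r=cv2.minAreaRect((p[:,:2]*1000).astype(np.float32));print(r)
    p=box(.50,.60,-.265,-.14,.03,.06);r=cv2.minAreaRect((p[:,:2]*1000).astype(np.float32));print('postlow',r)
    for t in ['filter_cube_0','coverslip_box','objective_case_0','dish_2']:
        pass
E
```

```text
tool axes [[ 0.    -0.893  0.45 ]
 [ 0.     0.45   0.893]
 [-1.    -0.     0.   ]]
jaw yaw 63.25443262175893
top0 -0.35 [ 0.761 -0.289  0.091] 1892
top0 -0.25 [ 0.829 -0.153  0.16 ] 2556
top0 -0.15 [ 0.771 -0.052  0.187] 3973
top0 -0.05 [0.713 0.048 0.179] 5885
top0 0.05 [0.655 0.15  0.218] 6930
top0 0.15 [0.598 0.25  0.205] 7771
top0 0.25 [0.201 0.348 0.552] 11787
top0 0.35 [0.2  0.36 0.57] 9234
top0 0.45 [0.239 0.499 0.31 ] 7794
top0 0.405 [-0.2608 -0.1611];top0 0.415 [-0.2504 -0.1468];top0 0.425 [-0.25   -0.1611];top0 0.435 [-0.2479 -0.1589];top0 0.445 [-0.2479 -0.1584];top0 0.455 [-0.2476 -0.1583];top0 0.465 [-0.2456 -0.158 ];top0 0.475 [-0.246  -0.1559];top0 0.485 [-0.2457 -0.1512];top0 0.495 [-0.2436 -0.1554];top0 0.505 [-0.2512 -0.1534];top0 0.515 [-0.2435 -0.1529];top0 0.525 [-0.2542 -0.1526];top0 0.535 [-0.2412 -0.1528];top0 0.545 [-0.2411 -0.1479];
((470.659912109375, -200.7122802734375), (239.26971435546875, 118.77301025390625), 0.5844428539276123)
postlow ((531.4719848632812, -190.77191162109375), (51.69668960571289, 23.42963981628418), 61.04903030395508)
scene0 -0.35 [ 0
[... 307 characters left out ...]
231 0.458 0.561] 3238
scene0 0.405 [-0.2524 -0.163 ];scene0 0.415 [-0.2517 -0.162 ];scene0 0.425 [-0.2506 -0.1592];scene0 0.435 [-0.2491 -0.1581];scene0 0.445 [-0.2493 -0.1596];scene0 0.455 [-0.2459 -0.1574];scene0 0.465 [-0.2467 -0.157 ];scene0 0.475 [-0.2463 -0.1541];scene0 0.485 [-0.2453 -0.1556];scene0 0.495 [-0.2435 -0.1557];scene0 0.505 [-0.2448 -0.1543];scene0 0.515 [-0.2439 -0.1532];scene0 0.525 [-0.243  -0.1521];scene0 0.535 [-0.242  -0.1517];scene0 0.545 [-0.2402 -0.1535];
((470.1641540527344, -201.31832885742188), (171.90750122070312, 93.35139465332031), 4.093502521514893)
postlow ((529.89697265625, -203.12147521972656), (24.158119201660156, 51.682098388671875), 35.35498809814453)
```

Call:
{"api": "play_rows", "payload": {"motion": [[-1, [0.02, -0.045, 0], 0.1], [-1, [0.04, -0.09, 0], 0.2], [-1, [0.06, -0.135, 0], 0.2], [-1, [0.08, -0.18, 0], 0.2], [-1, [0.1, -0.225, 0], 0.2]]}}

```text
time: 1.1
tool_pos: [0.3817, 0.3314, 0.1962]
tool_rot: [0.562, -0.429, 0.562, 0.429]
contact_force: [0.4, 0.7, 0.6]
gripper_width: 0.996
```

Call:
{"api": "play_rows", "payload": {"motion": [[-1, [0.025, -0.043, 0], 0], [-1, [0.05, -0.086, 0], 0], [-1, [0.075, -0.13, 0], 0], [-1, [0.1, -0.173, 0], 0], [-1, [0.12, -0.21, 0], 0]]}}

```text
time: 1.6
tool_pos: [0.5023, 0.1208, 0.1964]
tool_rot: [0.563, -0.429, 0.562, 0.428]
contact_force: [1.2, 0.4, -0.2]
gripper_width: 0.999
```

Call:
{"api": "play_rows", "payload": {"motion": [[-1, [0.012, -0.03, -0.03], 0], [-1, [0.012, -0.03, -0.03], 0], [-1, [0.012, -0.03, -0.03], 0]]}}

```text
time: 1.9
tool_pos: [0.5128, 0.0926, 0.1652]
tool_rot: [0.562, -0.428, 0.563, 0.429]
contact_force: [-0.3, 0.7, -0.1]
gripper_width: 1.0
```

```bash
python3 - <<'E'
from h import *
from scipy.spatial.transform import Rotation as Ro
s=state(); q=s['tool_rot']; R=Ro.from_quat(q[[1,2,3,0]]).as_matrix(); print(s['time'],s['tool_pos'],np.degrees(np.arctan2(R[1,2],R[0,2])),s['contact_force'])
p,d,i=grab('wrist','w1'); w=world(d,i)
def box(x0,x1,y0,y1,z0,z1):
    m=(d>0)&(w[...,0]>x0)&(w[...,0]<x1)&(w[...,1]>y0)&(w[...,1]<y1)&(w[...,2]>z0)&(w[...,2]<z1); return w[m]
for l,z0,z1 in [('all',.012,.09),('stock',.022,.034),('blade',.06,.09)]:
    q=box(.42,.64,.02,.15,z0,z1); r=cv2.minAreaRect((q[:,:2]*1000).astype(np.float32)); print(l,len(q),r,np.percentile(q[:,2],[5,50,95]))
E
```

```text
1.9 [0.51281651 0.09264796 0.16524087] 74.61740571682162 [-0.2785696   0.7459199  -0.14219948]
all 2526 ((523.3177490234375, 89.36156463623047), (20.213645935058594, 110.17521667480469), 74.97850036621094) [0.02774813 0.02918751 0.07315931]
stock 2100 ((523.3090209960938, 89.30020141601562), (20.161518096923828, 110.18096160888672), 75.07647705078125) [0.02773229 0.02901509 0.03016898]
blade 305 ((565.1497802734375, 78.2907485961914), (8.960139274597168, 21.853748321533203), 74.47481536865234) [0.06335267 0.07297457 0.07414801]
```

View pics/w1.png

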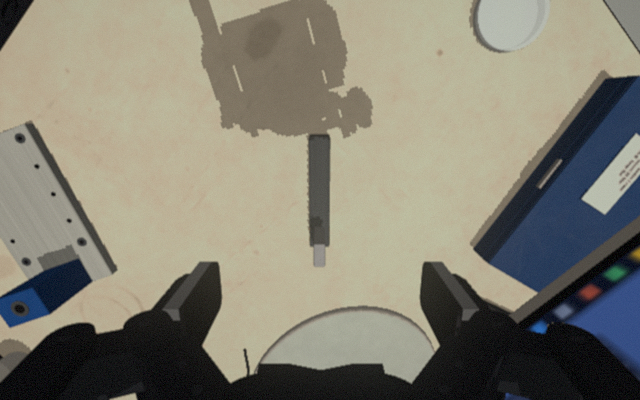

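The wrist view shows the square at (319,200), blade end down at (319,260), midway between the open fingers. The depth fit gives a centre of about (0.523, 0.0895) and a yaw of −15°, so I'll descend and grip.

Call:
{"api": "play_rows", "payload": {"motion": [[-1, [0.002, -0.001, -0.05], 0], [-1, [0.002, -0.001, -0.1], 0], [-1, [0.002, -0.001, -0.13], 0], [-1, [0.002, -0.001, -0.15], 0], [-1, [0.002, -0.001, -0.16], 0]]}}

```text
time: 2.45
tool_pos: [0.5142, 0.0934, 0.0048]
tool_rot: [0.561, -0.429, 0.562, 0.43]
contact_force: [-0.6, 0.3, -0.3]
gripper_width: 1.0
```

Call:
{"api": "play_rows", "payload": {"motion": [[-1, [0, 0, 0], 0], [0, [0, 0, 0], 0], [0.5, [0, 0, 0], 0], [1, [0, 0, 0], 0], [1, [0, 0, 0], 0]]}}

```text
time: 2.95
tool_pos: [0.516, 0.0922, 0.007]
tool_rot: [0.563, -0.429, 0.562, 0.429]
contact_force: [0.3, 0.0, -0.8]
gripper_width: 0.33
```

Call:
{"api": "play_rows", "payload": {"motion": [[1, [0, 0, 0], 0], [1, [0, 0, 0], 0], [1, [0, 0, 0], 0], [1, [0, 0, 0], 0], [1, [0, 0, 0], 0]]}}

```text
time: 3.45
tool_pos: [0.5152, 0.0921, 0.0059]
tool_rot: [0.562, -0.429, 0.562, 0.429]
contact_force: [-0.0, 0.4, -0.5]
gripper_width: -0.003
```

The gripper shut completely (width about 0) instead of stopping at 20 mm, so it missed the stock. I'll take a look.

```bash
python3 - <<'E'
from h import *
p,d,i=grab('wrist','w2'); w=world(d,i)
def box(x0,x1,y0,y1,z0,z1):
    m=(d>0)&(w[...,0]>x0)&(w[...,0]<x1)&(w[...,1]>y0)&(w[...,1]<y1)&(w[...,2]>z0)&(w[...,2]<z1); return w[m]
p,d,i=grab('scene','s2')
a=p[100:300,180:440]; cv2.imwrite('pics/s2c.png',cv2.resize(a[:,:,::-1],None,fx=3,fy=3,interpolation=cv2.INTER_CUBIC))
p,d,i=grab('top','t2');a=p[100:280,220:440]; cv2.imwrite('pics/t2c.png',cv2.resize(a[:,:,::-1],None,fx=3,fy=3,interpolation=cv2.INTER_CUBIC))
print(state())
E
```

```text
{'time': 3.6, 'joint_pos': array([ 3.46516413e-02,  1.22976962e-02,  1.99316121e+00,  1.65454023e-06,
        1.13624492e+00, -1.26932381e+00]), 'joint_vel': array([-9.62697525e-05, -3.77086121e-04, -5.44064839e-04,  5.46447639e-04,
       -3.27890902e-04,  1.81545413e-04]), 'joint_efforts': array([-3.37554411e-03, -3.23108840e+01, -3.17647934e+01, -3.27152502e-04,
        7.34495370e-04,  8.40907973e-06]), 'tool_pos': array([0.51521397, 0.0921052 , 0.00593513]), 'tool_rot': array([ 0.56203293, -0.42902611,  0.56209642,  0.42907248]), 'contact_force': array([-0.15211388,  0.08766773, -0.31574784]), 'ft_torque': array([ 0.03191739, -0.00652239,  0.00415514]), 'gripper_width': 0.001231612995790357}
```

View pics/w2.png

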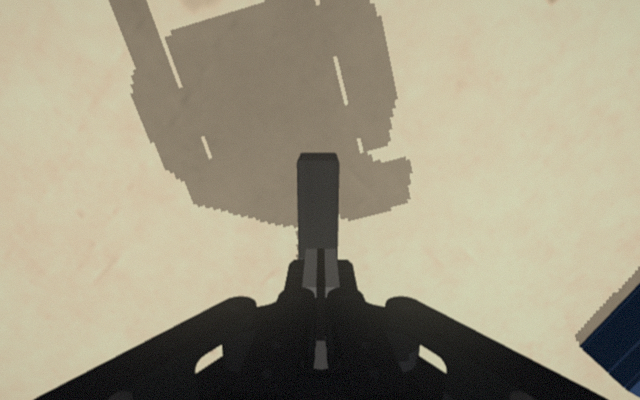

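View pics/s2c.png

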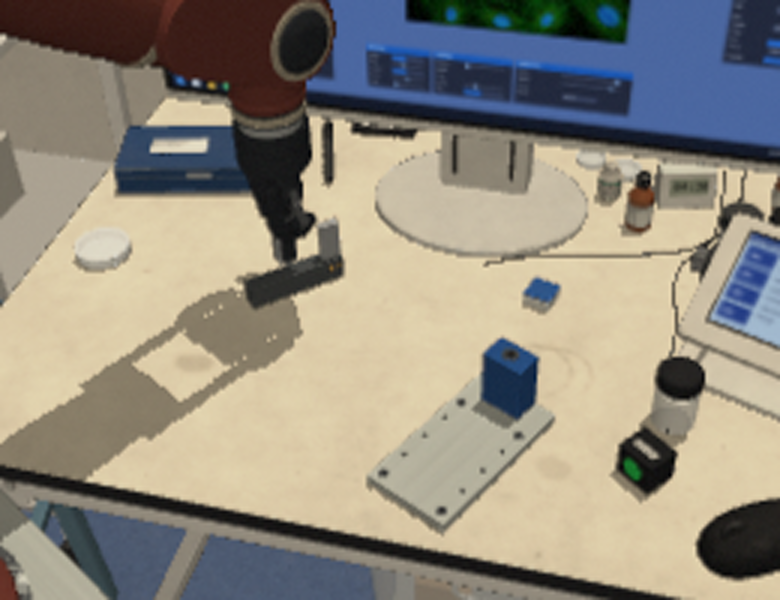

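View pics/t2c.png

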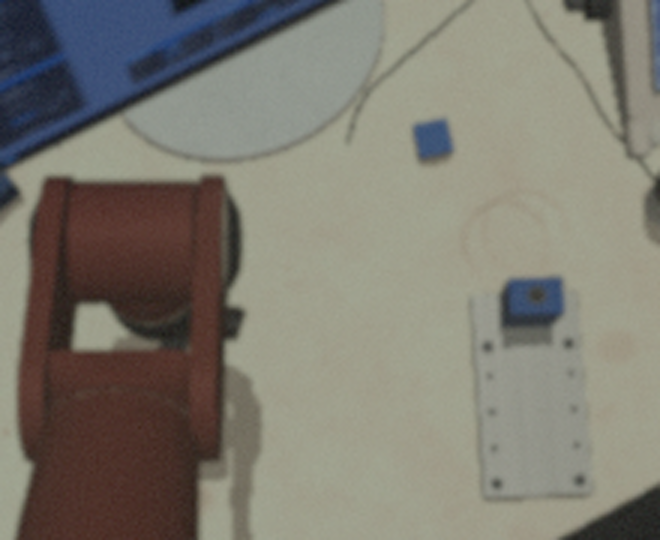

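```bash
python3 - <<'E'
from h import *
z=np.load('pics/w2.npz');i=np.load('pics/w2_i.npz');d=z['d']
w=world(d,dict(K=i['K'],rvec=i['r'],tvec=i['t']))
for v in range(150,400,8):
    print(v,[tuple(np.round(w[v,u]*1000).astype(int)) if d[v,u]>0 else None for u in (304,312,320,328,336)])
a=z['p'][230:400,220:420]; cv2.imwrite('pics/w2c.png',cv2.resize(a[:,:,::-1],None,fx=4,fy=3.5,interpolation=cv2.INTER_CUBIC))
E
```

```text
150 [(np.int64(467), np.int64(96), np.int64(-1)), (np.int64(468), np.int64(101), np.int64(1)), (np.int64(469), np.int64(105), np.int64(0)), (np.int64(471), np.int64(109), np.int64(-1)), (np.int64(472), np.int64(113), np.int64(-1))]
158 [(np.int64(468), np.int64(97), np.int64(24)), (np.int64(469), np.int64(101), np.int64(25)), (np.int64(470), np.int64(105), np.int64(24)), (np.int64(471), np.int64(108), np.int64(24)), (np.int64(472), np.int64(112), np.int64(22))]
166 [(np.int64(471), np.int64(97), np.int64(29)), (np.int64(472), np.int64(100), np.int64(29)), (np.int64(473), np.int64(104), np.int64(28)), (np.int64(474), np.int64(107), np.int64(29)), (np.int64(475), np.int64(111), np.int64(28))]
174 [(np.int64(475), np.int64(96), np.int64(28)), (np.int64(476), np.int64(99), np.int64(28)), (np.int64(477), np.int64(103), np.int64(28)), (np.int64(478), np.int64(106), np.int64(29)), (np.int64(479), np.int64(110), np.int64(27))]
182 [(np.int64(478), np.int64(95), np.int64(28)), (np.int64(479), np.int64(98), np.int64(28)), (np.int64(480), np.int64(102), np.int64(29)), (np.int64(481), np.int64(1
[... 5594 characters left out ...]
[(np.int64(505), np.int64(91), np.int64(121)), (np.int64(505), np.int64(93), np.int64(121)), (np.int64(506), np.int64(95), np.int64(121)), (np.int64(506), np.int64(97), np.int64(121)), (np.int64(507), np.int64(98), np.int64(120))]
390 [(np.int64(504), np.int64(92), np.int64(123)), (np.int64(504), np.int64(94), np.int64(124)), (np.int64(505), np.int64(95), np.int64(124)), (np.int64(506), np.int64(97), np.int64(123)), (np.int64(507), np.int64(98), np.int64(123))]
398 [(np.int64(505), np.int64(92), np.int64(125)), (np.int64(505), np.int64(93), np.int64(125)), (np.int64(505), np.int64(95), np.int64(126)), (np.int64(507), np.int64(96), np.int64(125)), (np.int64(507), np.int64(98), np.int64(125))]
```

View pics/w2c.png

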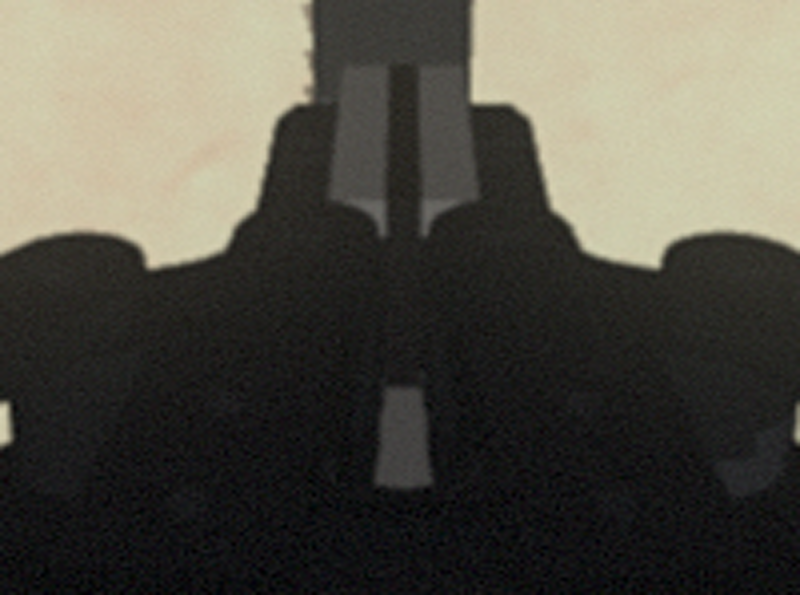

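```bash
python3 - <<'E'
from h import *
def L(n):
    z=np.load(f'pics/{n}.npz');i=np.load(f'pics/{n}_i.npz');return z['p'],z['d'],world(z['d'],dict(K=i['K'],rvec=i['r'],tvec=i['t'])),i
p,d,w,i=L('s2')
m=(d>0)&(abs(w[...,0]-.513)<.04)&(abs(w[...,1]-.093)<.06)&(w[...,2]>.01)
q=w[m]
for z0 in np.arange(.01,.20,.01):
    k=q[(q[:,2]>z0)&(q[:,2]<z0+.01)]
    if len(k): print(round(z0,2),len(k),np.round(k.min(0),3),np.round(k.max(0),3))
p,d,w,i=L('w1')
R=cv2.Rodrigues(i['r'])[0]; print('cam pos w1',-R.T@i['t'].ravel())
for v in range(255,330,5): print(v,[tuple((w[v,u]*1000).astype(int).tolist()) for u in (190,200,210,430,440,450)])
_,_,_,i=L('w2');R=cv2.Rodrigues(i['r'])[0]; print('cam pos w2',-R.T@i['t'].ravel(),R)
E
```

```text
0.01 58 [0.473 0.073 0.01 ] [0.551 0.096 0.02 ]
0.02 127 [0.473 0.073 0.02 ] [0.551 0.112 0.03 ]
0.03 13 [0.481 0.077 0.03 ] [0.552 0.108 0.04 ]
0.04 13 [0.502 0.079 0.041] [0.553 0.094 0.05 ]
0.05 24 [0.501 0.077 0.05 ] [0.553 0.104 0.059]
0.06 25 [0.501 0.077 0.06 ] [0.553 0.098 0.07 ]
0.07 11 [0.502 0.079 0.07 ] [0.513 0.105 0.078]
0.08 13 [0.494 0.066 0.083] [0.52 0.12 0.09]
0.09 29 [0.493 0.06  0.091] [0.515 0.129 0.1  ]
0.1 28 [0.489 0.049 0.101] [0.513 0.137 0.11 ]
0.11 35 [0.488 0.038 0.11 ] [0.516 0.147 0.12 ]
0.12 49 [0.486 0.035 0.12 ] [0.513 0.145 0.13 ]
0.13 58 [0.486 0.033 0.13 ] [0.51  0.119 0.14 ]
0.14 58 [0.491 0.045 0.14 ] [0.528 0.114 0.15 ]
0.15 32 [0.49  0.053 0.15 ] [0.511 0.087 0.159]
0.16 23 [0.48  0.056 0.161] [0.513 0.088 0.17 ]
0.17 63 [0.474 0.055 0.17 ] [0.536 0.111 0.18 ]
0.18 70 [0.473 0.055 0.18 ] [0.538 0.115 0.19 ]
0.19 74 [0.476 0.055 0.19 ] [0.542 0.11  0.2  ]
cam pos w1 [0.44484282 0.11232561 0.34424503]
255 [(559, -67, 2), (563, -57, 0), (566, -47, 0), (630, 187, 1), (633, 198, 0), (636, 208, 1)]
260 [(565, -70, 0), (568, -59, 0), (571, -49, 1), 
[... 891 characters left out ...]
, (499, 53, 238), (504, 52, 230), (528, 133, 229), (522, 135, 237), (517, 136, 246)]
310 [(495, 54, 247), (500, 52, 239), (506, 51, 230), (530, 133, 228), (524, 135, 238), (517, 136, 248)]
315 [(496, 54, 248), (502, 52, 240), (508, 50, 230), (531, 132, 230), (525, 134, 239), (520, 135, 247)]
320 [(498, 53, 248), (503, 52, 241), (510, 50, 231), (533, 132, 231), (526, 133, 240), (521, 135, 247)]
325 [(500, 52, 248), (505, 51, 241), (511, 49, 232), (535, 131, 231), (529, 133, 240), (523, 135, 248)]
cam pos w2 [0.44684215 0.11109951 0.18390639] [[ 2.64550276e-01  9.64371791e-01  4.46210328e-04]
 [ 9.24933123e-01 -2.53862218e-01  2.82935846e-01]
 [ 2.72968624e-01 -7.44380415e-02 -9.59138732e-01]]
```

Both cameras put the shut fingertips at z ≈ 0.0455 while the TCP reads 0.006. So the real tips sit about 40 mm behind the reported TCP, and the jaws closed above the stock without touching it. I'll open, go down another 40 mm while watching the force, and grip again.

Call:
{"api": "play_rows", "payload": {"motion": [[-1, [0, 0, 0], 0], [-1, [0, 0, 0], 0], [-1, [0, 0, 0], 0], [-1, [0, 0, 0], 0], [-1, [0, 0, 0], 0]]}}

```text
time: 4.1
tool_pos: [0.5152, 0.0921, 0.006]
tool_rot: [0.562, -0.429, 0.562, 0.429]
contact_force: [-0.0, -0.4, -0.3]
gripper_width: 0.846
```

Call:
{"api": "play_rows", "payload": {"motion": [[-1, [0, 0, 0], 0], [-1, [0, 0, 0], 0], [-1, [0, 0, 0], 0], [-1, [0, 0, -0.01], 0], [-1, [0, 0, -0.02], 0]]}}

```text
time: 4.6
tool_pos: [0.5154, 0.0921, -0.0146]
tool_rot: [0.562, -0.429, 0.562, 0.429]
contact_force: [-0.4, -0.2, -0.1]
gripper_width: 1.001
```

Call:
{"api": "play_rows", "payload": {"motion": [[-1, [0, 0, -0.01], 0], [-1, [0, 0, -0.02], 0], [-1, [0, 0, -0.02], 0]]}}

```text
time: 4.9
tool_pos: [0.5132, 0.092, -0.0365]
tool_rot: [0.561, -0.428, 0.563, 0.43]
contact_force: [-1.3, 0.3, 0.2]
gripper_width: 1.002
```

Call:
{"api": "play_rows", "payload": {"motion": [[0, [0, 0, 0], 0], [0.5, [0, 0, 0], 0], [1, [0, 0, 0], 0], [1, [0, 0, 0], 0], [1, [0, 0, 0], 0]]}}

```text
time: 5.4
tool_pos: [0.5159, 0.0921, -0.0332]
tool_rot: [0.562, -0.429, 0.562, 0.429]
contact_force: [1.1, -0.2, -2.9]
gripper_width: 0.221
```

Call:
{"api": "play_rows", "payload": {"motion": [[1, [0, 0, 0], 0], [1, [0, 0, 0], 0], [1, [0, 0, 0], 0], [1, [0, 0, 0], 0], [1, [0, 0, 0], 0]]}}

```text
time: 5.9
tool_pos: [0.5159, 0.0921, -0.0333]
tool_rot: [0.562, -0.429, 0.562, 0.429]
contact_force: [-0.4, -1.2, 5.5]
gripper_width: 0.222
```

```bash
python3 - <<'E'
from h import *
grab('wrist','w3')
p,d,i=grab('scene','s3')
a=p[100:260,200:400]; cv2.imwrite('pics/s3c.png',cv2.resize(a[:,:,::-1],None,fx=3.5,fy=3.5,interpolation=cv2.INTER_CUBIC))
s=state();print({k:np.round(s[k],4) for k in ['time','tool_pos','contact_force','gripper_width']})
E
```

```text
{'time': np.float64(6.0), 'tool_pos': array([ 0.5159,  0.0921, -0.0333]), 'contact_force': array([-0.0157, -0.0706,  5.447 ]), 'gripper_width': np.float64(0.218)}
```

View pics/w3.png

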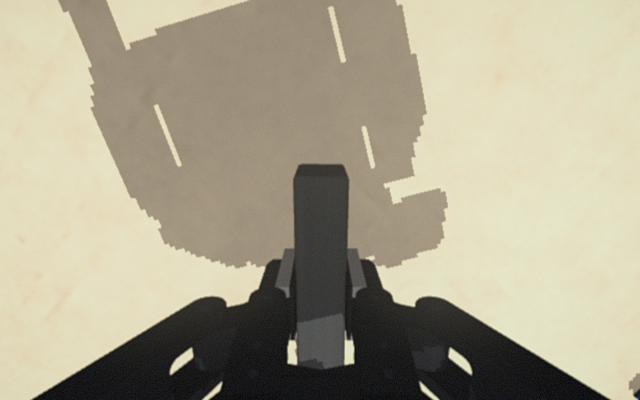

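View pics/s3c.png

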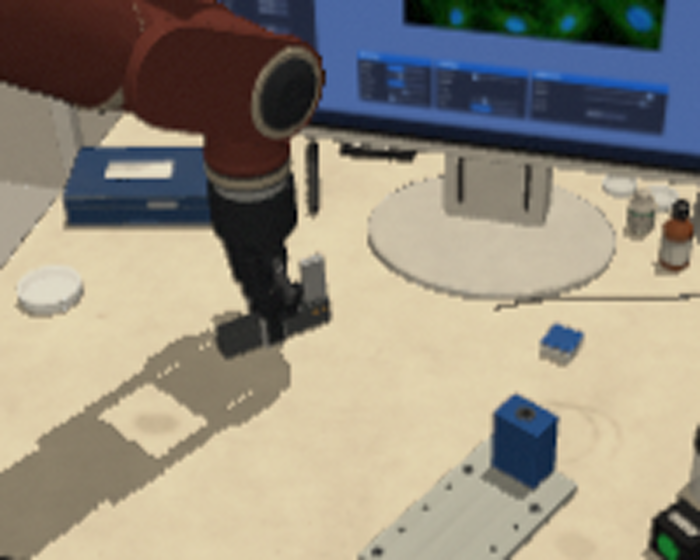

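The grip is good: width 0.22 (≈19 mm), stock between the pads, blade clear of the body at about (312,280) in the scene crop. Next I'll lift and check how it hangs.

Call:
{"api": "play_rows", "payload": {"motion": [[1, [0, 0, 0.02], 0], [1, [0, 0, 0.05], 0], [1, [0, 0, 0.08], 0], [1, [0, 0, 0.1], 0], [1, [0, 0, 0.1], 0]]}}

```text
time: 6.5
tool_pos: [0.5169, 0.0923, 0.0682]
tool_rot: [0.563, -0.43, 0.561, 0.428]
contact_force: [-0.3, -0.2, -3.1]
gripper_width: 0.223
```

Call:
{"api": "play_rows", "payload": {"motion": [[1, [-0.01, -0.04, 0], 0.1], [1, [-0.02, -0.08, 0], 0.2], [1, [-0.04, -0.12, 0], 0.333], [1, [-0.055, -0.16, 0], 0.333], [1, [-0.07, -0.2, 0], 0.333]]}}

```text
time: 7.0
tool_pos: [0.4425, -0.1084, 0.0631]
tool_rot: [0.482, -0.515, 0.484, 0.518]
contact_force: [0.7, 0.4, -3.8]
gripper_width: 0.218
```

Call:
{"api": "play_rows", "payload": {"motion": [[1, [0, -0.04, 0], 0], [1, [-0.003, -0.08, 0], 0], [1, [-0.003, -0.095, 0], 0], [1, [-0.003, -0.095, 0], 0], [1, [-0.003, -0.095, 0], 0]]}}

```text
time: 7.5
tool_pos: [0.4412, -0.2016, 0.0641]
tool_rot: [0.483, -0.515, 0.483, 0.518]
contact_force: [0.2, -0.2, -3.3]
gripper_width: 0.222
```

```bash
cat > m.py <<'E'
from h import *
from scipy.spatial.transform import Rotation as Ro
import sys
tag=sys.argv[1]
s=state(); q=s['tool_rot']; R=Ro.from_quat(q[[1,2,3,0]]).as_matrix(); T=s['tool_pos']
print('t',s['time'],'T',np.round(T,4),'jaw',round(np.degrees(np.arctan2(R[1,2],R[0,2])),2),'F',np.round(s['contact_force'],2),'M',np.round(s['ft_torque'],2),s['gripper_width'])
for c in ['wrist','scene','top']:
    p,d,i=grab(c,c[0]+tag)
    w=world(d,i); np.save(f'pics/{c[0]}{tag}_w.npy',w)
p,d,i=[None]*3
z=np.load(f'pics/w{tag}.npz'); d=z['d']; w=np.load(f'pics/w{tag}_w.npy')
u=R[:,2]; a=np.array([-R[:,1][0],-R[:,1][1],0]); 
a=np.array([u[1],-u[0],0])  # square x (jaw yaw -90)
rel=w-T; X=rel@a; Y=rel[...,:2]@u[:2]; Z=rel[...,2]
# stock rear: X in [-70,-16], Z -? stock top approx T.z+0.0613
m=(d>0)&(X<-.016)&(X>-.08)&(abs(Y)<.02)&(Z>.045)&(Z<.075)
top=m&(abs(Z-np.median(Z[m]))<.004)
print('n',m.sum(),'medZ top rel TCP',round(np.median(Z[m]),4))
A=np.c_[X[top],Y[top],np.ones(top.sum())]; c,*_=np.linalg.lstsq(A,Z[top],rcond=None); print('slopes deg',np.degrees(c[:2]),'z at X=-.007',c[2]-.007*c[0])
r=cv2.minAreaRect((np.c_[X[top],Y[top]]*1000).astype(np.float32)); print('rect',r,'Xmin',np.percentile(X[top],[0,1,3])*1000)
E
python3 m.py 4
```

```text
t 7.5 T [ 0.4412 -0.2016  0.0641] jaw 93.77 F [ 0.16 -0.16 -3.31] M [0.01 0.01 0.04] 0.22184014730999968
n 4779 medZ top rel TCP 0.0617
slopes deg [0.47361855 0.09391976] z at X=-.007 0.06189727526590865
rect ((-31.508663177490234, 0.234710693359375), (31.01583480834961, 20.11290168762207), 0.0011030278401449323) Xmin [-47.01654262 -46.7618224  -46.50213022]
```

View pics/w4.png

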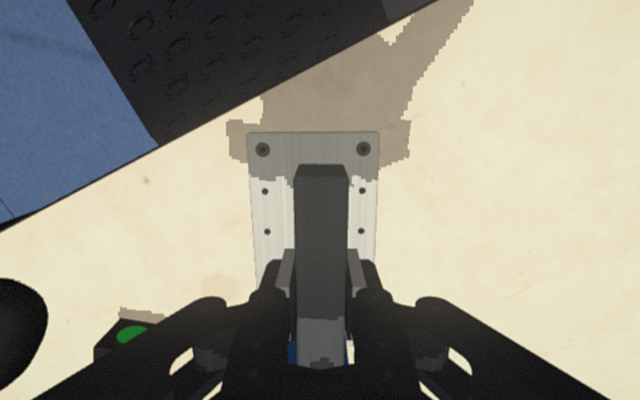

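View pics/s4.png

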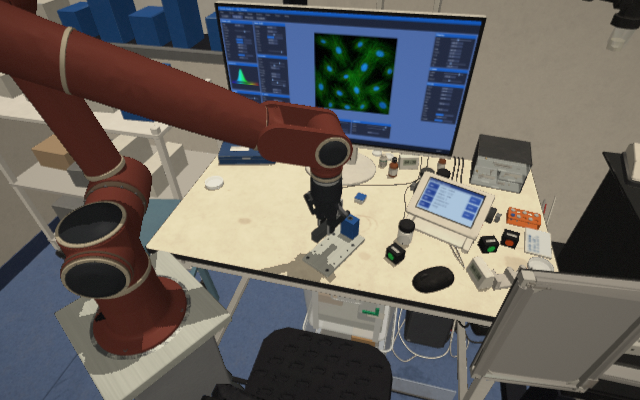

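The wrist view shows the square held straight over the plate: stock at (321,240), plate edges at columns 248 and 380, and the filter cube at (125,335), clear. Now I'll fit the plate in this same picture to line up with it.

```bash
python3 - <<'E'
from h import *
T=np.array([.4412,-.2016]);
for n in ['w4','s4','t4']:
    d=np.load(f'pics/{n}.npz')['d']; w=np.load(f'pics/{n}_w.npy')
    m=(d>0)&(w[...,2]>.007)&(w[...,2]<.017)&(w[...,0]>.37)&(w[...,0]<.57)&(w[...,1]>-.262)&(w[...,1]<-.14)
    m=cv2.morphologyEx(m.astype(np.uint8),cv2.MORPH_OPEN,np.ones((3,3)))>0
    q=w[m]; print(n,len(q),'z',np.median(q[:,2]),'xmin',np.percentile(q[:,0],[0.1,1]))
    r=cv2.minAreaRect((q[:,:2]*1000).astype(np.float32)); print(r)
    lo=[];hi=[]
    for xs in np.arange(.395,.55,.005):
        k=q[(q[:,0]>=xs)&(q[:,0]<xs+.005)]
        if len(k)>8:
            a,b=k[:,1].min(),k[:,1].max()
            lo.append((xs+.0025,a)); hi.append((xs+.0025,b))
    for e in (lo,hi):
        e=np.array(e); 
        if len(e)>4:
            c=np.polyfit(e[:,0],e[:,1],1); res=e[:,1]-np.polyval(c,e[:,0]); k=abs(res)<.002; c=np.polyfit(e[k,0],e[k,1],1); print(' edge deg',np.degrees(c[0]),'y@.44',np.polyval(c,.44),k.sum())
    # rear edge
    xe=[]
    for ys in np.arange(-.245,-.165,.005):
        k=q[(q[:,1]>=ys)&(q[:,1]<ys+.005)]
        if len(k)>8: xe.append((ys+.0025,k[:,0].min()))
    xe=np.array(xe)
    if len(xe)>4:
        c=np.polyfit(xe[:,0],xe[:,1],1); k=abs(xe[:,1]-np.polyval(c,xe[:,0]))<.003; c=np.polyfit(xe[k,0],xe[k,1],1); print(' rear deg',-np.degrees(c[0]),'x@-.205',np.polyval(c,-.205),k.sum())
    m=(d>0)&(w[...,2]>.066)&(w[...,2]<.08)&(w[...,0]>.51)&(w[...,0]<.58)&(w[...,1]>-.24)&(w[...,1]<-.16)
    if m.sum()>20: print(' post',cv2.minAreaRect((w[m][:,:2]*1000).astype(np.float32)))
E
```

```text
w4 11063 z 0.01235298765838338 xmin [0.38530947 0.38716571]
((472.4464416503906, -203.752197265625), (169.44801330566406, 90.45106506347656), 4.194580078125)
 edge deg 3.8821474368732845 y@.44 -0.2511049999147089 4
 edge deg 6.588768270727369 y@.44 -0.16056446591674917 2
 rear deg 4.237829803926979 x@-.205 0.3876555461184063 16
s4 1398 z 0.011693736139912033 xmin [0.3828791  0.38539034]
((470.19805908203125, -201.90724182128906), (171.88128662109375, 90.8803482055664), 4.050875186920166)
 edge deg 4.366051568735867 y@.44 -0.24864951530802143 31
 edge deg -0.6317203177900464 y@.44 -0.15990766358507738 6
 rear deg 4.67160407329113 x@-.205 0.38546524172667046 16
 post ((540.578125, -202.31861877441406), (33.557281494140625, 32.782989501953125), 5.5082926750183105)
t4 343 z 0.013147791580055057 xmin [0.3919545 0.3944895]
((464.7452087402344, -191.62542724609375), (184.7430877685547, 56.218379974365234), 32.57875061035156)
 edge deg -9.953531021000119 y@.44 -0.1654700988113423 1
 edge deg 27.94335777412875 y@.44 -0.19468402555290354 5<stdin>:18: RankWarning: Polyfit may be poorly conditioned
Traceback (most recent call last):
TypeError: expected non-empty vector for x
```

Call:
{"api": "play_rows", "payload": {"motion": [[1, [0, -0.003, -0.03], 0.007], [1, [0, -0.003, -0.055], 0.007], [1, [0, -0.003, -0.07], 0.007], [1, [0, -0.003, -0.08], 0.007], [1, [0, -0.003, -0.08], 0.007]]}}

```text
time: 8.15
tool_pos: [0.4412, -0.2044, -0.0155]
tool_rot: [0.481, -0.517, 0.481, 0.519]
contact_force: [-0.4, -0.4, -3.9]
gripper_width: 0.228
```

Call:
{"api": "play_rows", "payload": {"motion": [[1, [0, 0, -0.002], 0], [1, [0, 0, -0.003], 0], [1, [0, 0, -0.004], 0], [1, [0, 0, -0.004], 0], [1, [0, 0, -0.004], 0]]}}

```text
time: 8.65
tool_pos: [0.4425, -0.2061, -0.0176]
tool_rot: [-0.481, 0.518, -0.481, -0.518]
contact_force: [-0.3, -0.4, -4.4]
gripper_width: 0.22
```

```bash
python3 m.py 5
```

```text
t 8.65 T [ 0.4425 -0.2061 -0.0176] jaw 94.19 F [-0.28 -0.36 -4.36] M [ 0.04 -0.02  0.  ] 0.22002051881162643
n 4843 medZ top rel TCP 0.0612
slopes deg [ 0.65015117 -0.02789164] z at X=-.007 0.061506535065126836
rect ((-31.791847229003906, 0.1946401596069336), (31.569843292236328, 20.0783634185791), 0.010141697712242603) Xmin [-47.57534632 -47.27518241 -46.97303209]
```

View pics/w5.png

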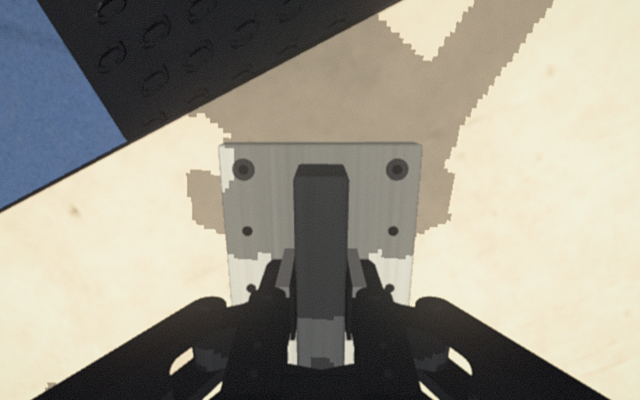

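The square is centred: plate edges at columns 220 and 421, stock at 294–349. The gap is about 4 mm, so I'll go down gently.

Call:
{"api": "play_rows", "payload": {"motion": [[1, [0, 0, -0.001], 0], [1, [0, 0, -0.002], 0], [1, [0, 0, -0.003], 0], [1, [0, 0, -0.003], 0], [1, [0, 0, -0.003], 0]]}}

```text
time: 9.3
tool_pos: [0.4422, -0.2058, -0.0211]
tool_rot: [0.481, -0.518, 0.481, 0.518]
contact_force: [-0.0, 0.2, -3.5]
gripper_width: 0.222
```

Call:
{"api": "play_rows", "payload": {"motion": [[1, [0, 0, -0.001], 0], [1, [0, 0, -0.001], 0], [1, [0, 0, -0.001], 0]]}}

```text
time: 9.6
tool_pos: [0.4425, -0.206, -0.0213]
tool_rot: [-0.481, 0.518, -0.481, -0.518]
contact_force: [-3.5, 1.8, 3.9]
gripper_width: 0.219
```

On the plate: Fz went from −3.5 to +3.9 N. Next I'll slide along the bracket's axis towards the post.

Call:
{"api": "play_rows", "payload": {"motion": [[1, [0.004, 0.0003, 0], 0], [1, [0.008, 0.0006, 0], 0], [1, [0.012, 0.0009, 0], 0], [1, [0.015, 0.0011, 0], 0], [1, [0.015, 0.0011, 0], 0]]}}

```text
time: 10.1
tool_pos: [0.4584, -0.2053, -0.0213]
tool_rot: [-0.481, 0.519, -0.481, -0.517]
contact_force: [-2.6, 0.1, 3.3]
gripper_width: 0.224
```

```bash
python3 m.py 6
```

```text
t 10.1 T [ 0.4584 -0.2053 -0.0213] jaw 94.21 F [-2.58  0.09  3.3 ] M [-0.02  0.2  -0.  ] 0.22408018583635578
n 4845 medZ top rel TCP 0.0613
slopes deg [ 0.72396005 -0.11124229] z at X=-.007 0.06158403218416314
rect ((-31.793930053710938, 0.1471109390258789), (20.11123275756836, 31.60562515258789), 89.93375396728516) Xmin [-47.60196516 -47.27952177 -46.98989673]
```

Call:
{"api": "play_rows", "payload": {"motion": [[1, [0.001, 0.0001, 0], 0], [1, [0.002, 0.0001, 0], 0], [1, [0.003, 0.0002, 0], 0], [1, [0.003, 0.0002, 0], 0], [1, [0.003, 0.0002, 0], 0]]}}

```text
time: 10.75
tool_pos: [0.46, -0.2051, -0.0213]
tool_rot: [0.481, -0.518, 0.482, 0.518]
contact_force: [-5.2, -0.0, 8.5]
gripper_width: 0.222
```

Call:
{"api": "play_rows", "payload": {"motion": [[1, [0.001, 0.0001, 0], 0], [1, [0.002, 0.0001, 0], 0], [1, [0.002, 0.0001, 0], 0]]}}

```text
time: 11.05
tool_pos: [0.4619, -0.2049, -0.0214]
tool_rot: [0.481, -0.518, 0.482, 0.518]
contact_force: [-4.7, -1.3, 8.1]
gripper_width: 0.222
```

Call:
{"api": "play_rows", "payload": {"motion": [[1, [0.001, 0.0001, 0], 0], [1, [0.002, 0.0001, 0], 0], [1, [0.002, 0.0001, 0], 0]]}}

```text
time: 11.35
tool_pos: [0.4639, -0.2048, -0.0214]
tool_rot: [0.481, -0.518, 0.482, 0.518]
contact_force: [-5.2, 0.1, 9.7]
gripper_width: 0.22
```

Call:
{"api": "play_rows", "payload": {"motion": [[1, [0.001, 0.0001, 0], 0], [1, [0.001, 0.0001, 0], 0], [1, [0.001, 0.0001, 0], 0]]}}

```text
time: 11.65
tool_pos: [0.4647, -0.2047, -0.0214]
tool_rot: [0.481, -0.518, 0.482, 0.518]
contact_force: [-6.9, -0.9, 9.7]
gripper_width: 0.22
```

Call:
{"api": "play_rows", "payload": {"motion": [[1, [0.001, 0.0001, 0], 0], [1, [0.001, 0.0001, 0], 0], [1, [0.001, 0.0001, 0], 0]]}}

```text
time: 11.95
tool_pos: [0.4646, -0.2047, -0.0214]
tool_rot: [0.48, -0.517, 0.482, 0.519]
contact_force: [-11.1, -1.4, 13.3]
gripper_width: 0.219
```

Call:
{"api": "play_rows", "payload": {"motion": [[1, [0.001, 0.0001, 0], 0], [1, [0.001, 0.0001, 0], 0], [1, [0.001, 0.0001, 0], 0]]}}

```text
time: 12.25
tool_pos: [0.4645, -0.2047, -0.0214]
tool_rot: [0.479, -0.516, 0.483, 0.52]
contact_force: [-15.0, -0.1, 16.9]
gripper_width: 0.223
```

The square has met the post: x stopped at 0.4646 while the force rose. Now I'll check tilt and seating.

```bash
python3 m.py 7; python3 - <<'E'
from h import *
from scipy.spatial.transform import Rotation as Ro
s=state(); q=s['tool_rot']; R=Ro.from_quat(q[[1,2,3,0]]).as_matrix(); print(np.degrees(np.arcsin(R[:2,0])), 'approach tilt xy deg')
p=np.load('pics/s7.npz')['p'];a=p[190:290,280:420]; cv2.imwrite('pics/s7c.png',cv2.resize(a[:,:,::-1],None,fx=5,fy=5,interpolation=cv2.INTER_CUBIC))
E
```

```text
t 12.25 T [ 0.4645 -0.2047 -0.0214] jaw 94.24 F [-15.04  -0.08  16.91] M [-0.15  1.95  0.  ] 0.22281834720899757
n 4758 medZ top rel TCP 0.0613
slopes deg [ 0.67020926 -0.12084406] z at X=-.007 0.061618356389251054
rect ((-31.567848205566406, 0.1264781951904297), (20.12090492248535, 31.123600006103516), 89.87008666992188) Xmin [-47.14467121 -46.90248543 -46.58755892]
[-0.39770101 -0.02462172] approach tilt xy deg
```

View pics/s7c.png

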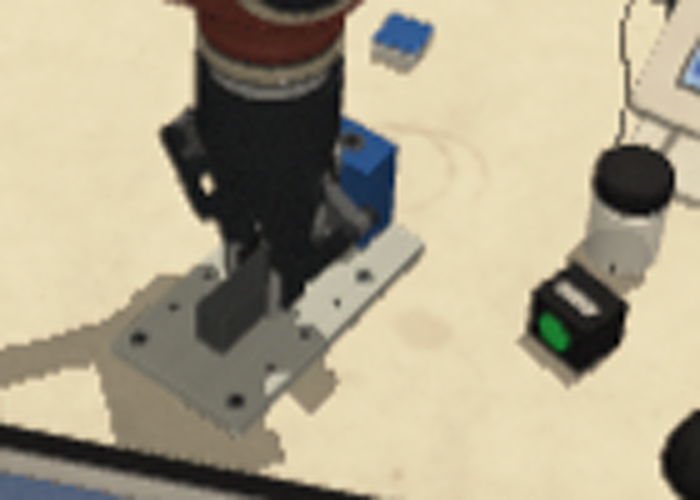

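View pics/w7.png

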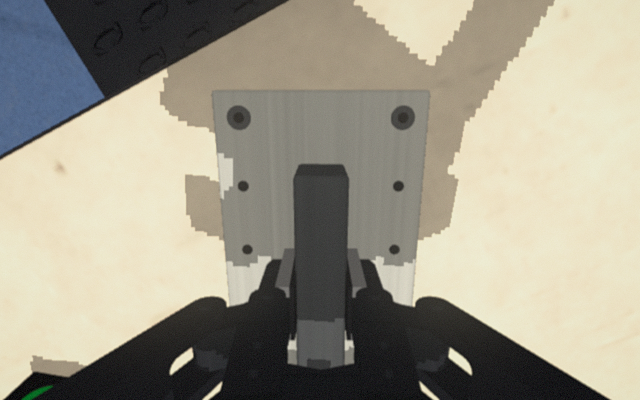

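```bash
python3 - <<'E'
from h import *
T=np.array([.4645,-.2047,-.0214]); th=np.radians(4.2); a=np.array([np.cos(th),np.sin(th)]); u=np.array([-a[1],a[0]])
d=np.load('pics/w7.npz')['d']; w=np.load('pics/w7_w.npy'); r=w-T; X=r[...,:2]@a; Y=r[...,:2]@u; Z=w[...,2]
pl=(d>0)&(Z>.008)&(Z<.017)&(abs(Y)<.05)&(X<-.05)&(X>-.1)
print('plate rear X', np.percentile(X[pl],[.5,1,2])*1000,'Y range strip',[ (round(Y[pl&(abs(X-x)<.003)].min()*1000,1),round(Y[pl&(abs(X-x)<.003)].max()*1000,1)) for x in (-.07,-.06,-.055)])
A=np.c_[X[pl],Y[pl],np.ones(pl.sum())]; c=np.linalg.lstsq(A,Z[pl],rcond=None)[0]; print('plate slope deg',np.degrees(c[:2]),'z',np.median(Z[pl]))
st=(d>0)&(Z>.036)&(Z<.044)&(abs(Y)<.012)&(X<-.016)&(X>-.06)
A=np.c_[X[st],Y[st],np.ones(st.sum())]; c=np.linalg.lstsq(A,Z[st],rcond=None)[0]; print('stock slope',np.degrees(c[:2]),'z',np.median(Z[st]),'rear',np.percentile(X[st],[.5,1])*1000,'Y',Y[st].min(),Y[st].max())
rr=cv2.minAreaRect((w[pl][:,:2]*1000).astype(np.float32)); print(rr)
E
```

```text
plate rear X [-76.55932407 -76.5374768  -76.16068175] Y range strip [(np.float64(-44.7), np.float64(45.5)), (np.float64(-44.8), np.float64(45.1)), (np.float64(-44.8), np.float64(45.1))]
plate slope deg [0.17793639 0.01025499] z 0.012032590408031917
stock slope [ 0.65000386 -0.12313374] z 0.03998754412112791 rear [-46.97814511 -46.91729093] Y -0.009931648156381815 0.01020574721656662
((401.3280029296875, -209.0216064453125), (26.629680633544922, 90.27032470703125), 4.199343681335449)
```

The fit confirms it is seated: stock rear to plate rear edge is 29.6 mm (30 expected), stock top is at 40.0 mm (12+28), and it is laterally centred and parallel. I'll trim the press so that the post certainly carries load beyond plate friction.

Call:
{"api": "play_rows", "payload": {"motion": [[1, [0.0005, 0, 0.0005], 0], [1, [0.001, 0.0001, 0.0005], 0], [1, [0.001, 0.0001, 0.0005], 0], [1, [0.001, 0.0001, 0.0005], 0], [1, [0.001, 0.0001, 0.0005], 0]]}}

```text
time: 12.9
tool_pos: [0.4644, -0.2047, -0.0213]
tool_rot: [0.479, -0.516, 0.483, 0.52]
contact_force: [-18.4, -2.2, 16.5]
gripper_width: 0.22
```

Call:
{"api": "play_rows", "payload": {"motion": [[1, [0, 0, 0], 0], [1, [0, 0, 0], 0], [1, [0, 0, 0], 0], [1, [0, 0, 0], 0], [1, [0, 0, 0], 0]]}}

```text
time: 13.4
tool_pos: [0.4644, -0.2047, -0.0214]
tool_rot: [0.479, -0.516, 0.484, 0.52]
contact_force: [-18.8, -2.6, 15.1]
gripper_width: 0.22
```

```bash
python3 m.py 8; python3 - <<'E'
from h import *
for t in ['filter_cube_0','coverslip_box','objective_case_0','dish_2']:
    for n,c in [('scene','scene')]:
        r=nets.landmark_of(c,t); print(t,[(np.round(x['at'],3),round(x['score'],2)) for x in r[:2]])
r=nets.landmark_of('scene','heel');print(r[:1]); s=state(); print(s['contact_force'],s['tool_pos'],abs(s['joint_vel']).max())
a=np.load('pics/scene0.npz')['p'].astype(int);b=np.load('pics/s8.npz')['p'].astype(int)
df=abs(a-b).max(-1)
for n,(v0,v1,u0,u1) in dict(cube=(240,268,382,408),case=(218,246,396,416),box=(190,204,352,368),dish=(176,190,203,225)).items(): print(n,(df[v0:v1,u0:u1]>60).sum())
E
```

```text
t 13.4 T [ 0.4644 -0.2047 -0.0214] jaw 94.24 F [-18.83  -2.61  15.11] M [-0.41  2.31  0.02] 0.2204375326053145
n 4775 medZ top rel TCP 0.0613
slopes deg [0.6702554  0.06822278] z at X=-.007 0.06162112957519442
rect ((-31.57313346862793, 0.04317474365234375), (20.056943893432617, 31.085493087768555), 89.8012924194336) Xmin [-47.09683437 -46.79717866 -46.47196506]
filter_cube_0 [(array([ 0.563, -0.344,  0.   ]), 0.8)]
coverslip_box [(array([ 0.688, -0.118,  0.001]), 0.54)]
objective_case_0 [(array([ 0.643, -0.323, -0.001]), 0.8)]
dish_2 [(array([ 0.409,  0.294, -0.003]), 0.51)]
[]
[-17.85463349  -2.37567554  16.3344871 ] [ 0.46441184 -0.20467344 -0.02135597] 0.0016371152451304194
cube 0
case 0
box 1
dish 0
```

Everything is steady, the bystanders haven't moved and the forces are holding, so I'm handing in.

```bash
python3 -c "
from h import *
print(workorder.job_done()); s=state(); print(s['time'],s['contact_force'],s['tool_pos'],s['gripper_width'])"
```

```text
the job is handed in; nothing more can be done
None
the job is handed in; nothing more can be done
```

I gripped the square across its stock, slid it along the plate into the bracket's corner and handed in at about 13.8 s, still gripping and pressing. The hand-in gives no verdict, and I couldn't take a reading after it.

**Last checks before hand-in**
- **Position:** the stock's rear end was 29.6 mm from the plate's rear edge (30 expected when home). The stock's top was at 40.0 mm, which is 12 + 28. It was centred across the plate and within about 0.1° of the bracket's line. These figures were taken just before the last small force adjustment. The arm moved about 0.1 mm after that, and the repeat picture matched.
- **Forces:** the wrist read about 18 N towards the post and 15–16 N down, steady.
    - The force on the plate is about 18 N.
    - The post should carry at least about 5 N even at the highest stated friction. I worked that out from the wrist force and did not measure it directly.
- **Bystanders:** the scene picture showed no change at any of the four.

**What went wrong or disagreed**
- **First grip:** the jaws closed above the stock without touching it. The cameras showed the real fingertips about 40 mm higher than the reported tool position says, so I opened, went down 40 mm and gripped properly.
- **Tilt:** the wrist camera shows the stock about 0.5° nose-up relative to the plate. That is inside the 2° limit and may partly be camera error. If real, it puts the heel up to about 0.9 mm high, inside the 2 mm limit.
- **Heel position:** the network did not report the heel in the final scene picture, so that check is missing.

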